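Register a mount bar against the stops of a bonding jig

ROBOT

A 7-joint arm with a two-finger parallel gripper is mounted at the origin on a cart in front of the work surface, level with it; the furniture and walls round the work are solid. World frame = base frame: x ahead of the robot, y to its left, z up, the work surface at z = 0. Lengths are in m, angles in rad, forces in N, time in s.
With the tool pointing down it reaches from about 0.4 to 0.85 m from the base axis. Payload 10.4 kg.
Tool frame: the origin (TCP) lies between the finger pads; the fingertips stand ahead of it and the grasp point (between the pads) lies 5 mm behind it (manip.tip_extent is the z of the fingertips in the tool frame, in m); z points along the fingers, y is the line along which they close (so a half turn about z gives the same grasp; the last joint's range is limited). The gripper opens to 85 mm and grips with 20 to 120 N. Pads are 22 mm wide; open, the fingers measure 114 mm over their backs; the gripper's body (76 mm by 85 mm) begins 54 mm behind the grasp point. The pads swing forward as they close: fully open they stand 13 mm farther back than shut.
Start: joints at [1.272, 0.332, -0.065, 1.46, 0.022, 1.35, -0.088], TCP at [0.17, -0.601, 0.245] pointing down, gripper open.
Joint ranges: [-2.6, 2.6], [-0.5, 2.12], [-1.47, 1.34], [0.16, 2.42], [-1.27, 4.41], [0.06, 2.06], [-2.6, 2.6]. Speed limits (rad/s): [2.22, 2.22, 2.79, 2.79, 3.14, 3.14, 3.14].

INTERFACE

Orientations are given as a unit quaternion [x, y, z, w].
In Python, from workcell import status, viewer, manip gives the robot as it stands.
- The arm moves only by the tool play_rows, never from a script. Its argument "plan" is one flat list of numbers, 7 for each row, row after row: the turn, a rotation vector about the tool's x, y, z in degrees, then the shift along the tool's x, y, z in m, then the opening, from 0 (shut) to 1 (fully open). In form: [ax, ay, az, dx, dy, dz, grip, ax, ay, az, dx, dy, dz, grip, ...]. A call has 1 to 20 rows; each row is the pose to reach, as a shift and turn from the pose commanded when the call began, along the tool's axes at that moment; what a row does not reach only later rows make up. A row lasts 1/8 s, in which the tool goes at most 62.5 mm and 10.7 degrees, less where a joint would pass 70% of its speed; a pose out of reach is approached as far as the arm can. A call with a gripper value outside its range is refused whole. The fingers move at their own pace and stop on an object; "squeeze" is the grip in N (left out, the last holds). Time passes only in rows, so rows that repeat a pose let the fingers close. It gives the time, the measured TCP pose, the force, the opening and the grip force at its end, in the units of the state.
- status.get_obs(): the state, without advancing time (a new reading comes with each control period).
- viewer.camera(name): name is "scene" or "top"; returns the picture (420x560x3 uint8, red, green, blue); there is no depth.
- viewer.camera_model(name): a dict with "fx", "fy", "cx", "cy" (pixels), "R" (3x3) and "t" (3): a world point X has camera coordinates R X + t. Camera axes: x right, y down, z forward; pixel columns grow to the right and rows downward; lengths in m; the calibration is good to about 2 mm. A picture is of the moment at which its call begins. camera_model takes no time and is no camera call.
- manip.hand_in(): hands the job in; it is judged then, once.
The state is a dict: "clock": time; "joint_pos": joint angles; "joint_velocities": joint speeds; "tau": joint torques, N m; "position": TCP position; "ee_rot": TCP orientation; "ft_force": force on the tool from outside, world axes, zero at the start; "torque": the same for the moment, N m; "grip_width": opening from 0.0 (shut) to 1.0 (fully open); "grasp_force": force on a finger pad.
Only numpy, scipy, OpenCV 4.12 (cv2) and the standard library are available. Lean on these libraries where they do the work, as an engineer would, in place of code of your own. Each camera call takes 0.05 s, during which the arm holds its last target. There are 200 camera calls.

TASK

Lay the loose aluminium mount bar flat on the black plate of the bonding jig and push it snug against the stops: its long side flush against both upright locating pins and its plain (unslotted) end hard up against the face of the end stop, so that the little spring pin in the stop is pushed in. Press gently so as not to force the stops, leave the bar seated and let go of it, and do not disturb the lens tube, the beam block and the dish standing round the jig.

Things in the scene. Friction and masses are not known exactly. Their poses are not given: they have to be found in the camera images.
- jig: Bonding jig fixed to the worktop: flat black plate 130 (x) x 180 (y) x 12 mm high; origin at the centre of its underside, x towards the side with the pins, y along the bar's final direction, z up. The end stop stands near its -y end and looks to +y. Its stops must not be forced: less than 30 N of the bar on a pin or on the end stop.
- bar_mid (a point): Centre (half-way up) of the loose bar, plain aluminium, 36 (x) x 100 (y) x 22 mm high, 0.16 to 0.26 kg; y along its length. Its +y end has an open slot 12 mm wide, 30 mm deep; the -y end is plain. It starts flat on the worktop, y within 0.7 rad of world y. 1 to 3 N slide it; its mass centre is 4 mm towards the plain end. On the pins, its centre is at x = +22, z = +23 mm of the jig.
- seat_pin (a joint): How far the 6 mm spring pin in the middle of the end stop's face, 11 mm above the plate, is pushed in, m: 0 free (4 mm proud of the face), 0.004 when the bar's end lies on the face. Very weak spring (about 0.2 N), not enough to move the bar.
- lens_tube_mid (a point): Black lens tube, 30 mm across, 26 mm high, loose, a bystander; the point is 10 mm above its underside.
- beam_block_mid (a point): Black finned beam block 32 x 36 x 34 mm, loose, a bystander; the point is 10 mm above its underside.
- petri_1_mid (a point): Round lidded dish, 61 mm across, 15 mm high, loose, a bystander; the point is 10 mm above its underside.
- bar: The same bar; its origin is the centre of its underside.
- jig_pins (a point): Two upright round steel pins, 10 mm thick, 16 mm high above the plate, stand at x = +45 mm, y = -22 and +30 mm in the jig's frame; the bar's long side goes against their faces at x = +40 mm. This point lies at x = +40, y = +4 mm, on the plate's top (z = 12 mm), midway between the pins on the line of their faces; axes as the jig's.
- stop_slot (a point): Farthest place of the end stop's face: jig x = +22, y = -60 mm, on the plate's top. The stop, a block 26 (x) x 22 (y) x 18 mm high with a black thumbscrew on top (30 mm above the plate), is clamped with its flat face 0 to 25 mm from here towards +y; where is not reported and must be seen or felt. It does not yield when pressed. Axes as the jig's.
Mind the look-alikes: they are no part of the job. Of the things shaped like the bar, the aluminium one is meant.

How it is judged:
By the outcome, as a careful person would: the job done as asked, in the order asked, and still so for the second after the job is handed in, with the robot touching nothing.
It also fails if it takes over 54 s, if anything falls off the work surface, if the arm or the gripper's body presses on something with over 40 N, if the wrist force passes 120 N, or if a joint passes its speed limit or range.

## Working session

There is one attempt and no reset: what is moved stays moved. The work goes in short steps, Python scripts to look and compute and a tool call to move; the robot and the scene stay as the last step left them, time stands still between calls to the robot, and variables do not carry over. Pictures are saved under pics/ and viewed, at most 10 in all, crops included, and the job is handed in when it is done.

Besides the shell and the picture viewer there is one more tool, called in YAML: its name, and indented under it one key for each argument. play_rows: Moves the arm, as the interface text tells. Its arguments: {"type":"object","properties":{"plan":{"type":"array","items":{"type":"number"}},"squeeze":{"type":"number"}},"required":["plan"]}

```bash
mkdir -p pics; ls
python3 - <<'E'
from workcell import status, viewer, manip
import cv2,numpy as np
o=status.get_obs();print(o['clock'],o['position'],o['ee_rot'],o['grip_width'],manip.tip_extent)
for n in('top','scene'):
    i=viewer.camera(n);cv2.imwrite(f'pics/{n}0.png',cv2.resize(i[:,:,::-1],None,fx=1.42,fy=1.42,interpolation=cv2.INTER_CUBIC))
    cv2.imwrite(f'pics/{n}0raw.png',i[:,:,::-1])
    m=viewer.camera_model(n);print({k:np.round(v,4).tolist() for k,v in m.items()})
E
```

```text
pics
0.0 [ 0.17008082 -0.60104556  0.24448919] [ 9.90505548e-01  1.37470810e-01 -1.39772106e-04 -7.18832539e-04] 0.9970716233421645 0.014
{'fx': 497.1269, 'fy': 497.1269, 'cx': 276.4899, 'cy': 212.4198, 'R': [[-0.1219, -0.9925, -0.0014], [-0.9655, 0.1189, -0.2318], [0.2303, -0.0269, -0.9728]], 't': [0.0716, 0.5739, 1.058]}
{'fx': 477.9427, 'fy': 477.9427, 'cx': 272.3365, 'cy': 213.0789, 'R': [[-0.804, -0.5944, -0.0147], [-0.2456, 0.3546, -0.9022], [0.5415, -0.7217, -0.4311]], 't': [0.4644, 0.1929, 0.7274]}
```

View pics/top0.png

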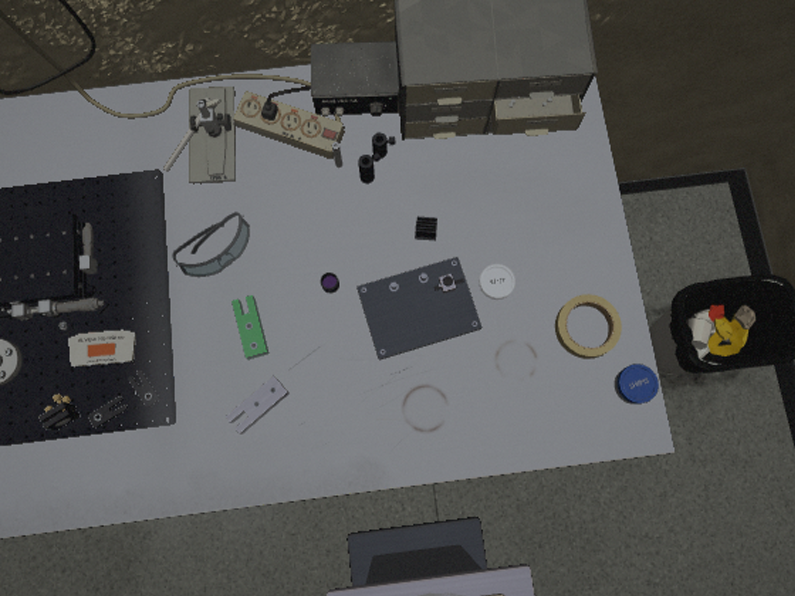

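View pics/scene0.png

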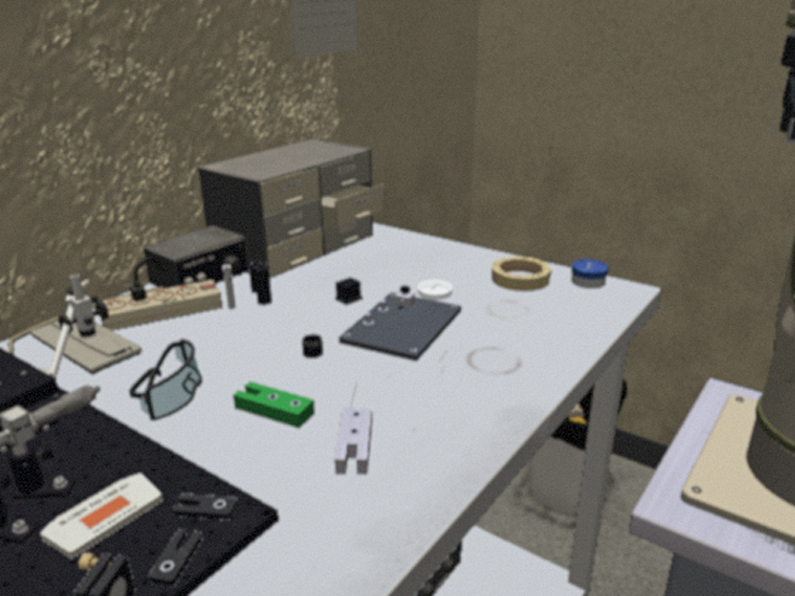

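The top view shows two bar-like candidates (scaled picture ×1.42): a green bar at (250,326) and a silver bar at (258,404). Two small dark parts on the breadboard, (60,410) and (108,410), are also roughly bar-shaped. The silver bar fits "plain aluminium", with its slot to the left (+y). The jig is at (420,307), with pins at (393,287) and (423,278) and the stop at (448,283). I'll confirm with one crop of the bar and jig.

Run:
```python
import cv2,numpy as np
i=cv2.imread('pics/top0raw.png')
a=cv2.resize(i[255:315,150:215],None,fx=6,fy=6,interpolation=cv2.INTER_CUBIC)
b=cv2.resize(i[175:260,245:345],None,fx=4,fy=4,interpolation=cv2.INTER_CUBIC)
c=np.zeros((360,800,3),np.uint8);c[:360,:390]=a;c[:340,395:795]=b
cv2.imwrite('pics/crop.png',c)
```

```text
(no output)
```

View pics/crop.png

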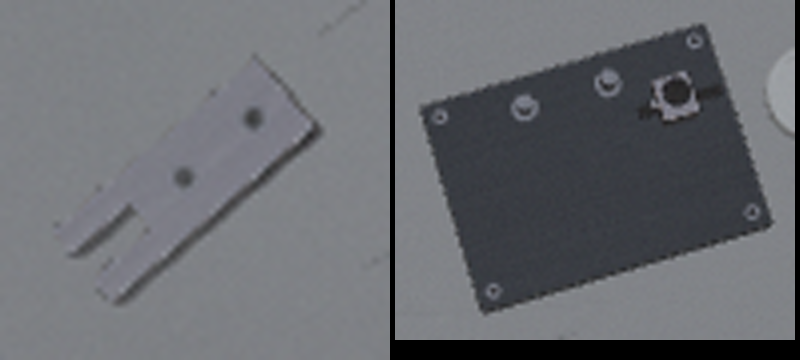

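The crop confirms the silver bar: slot at lower left, plain end at upper right, corners about (255,57), (313,122), (112,298) and (62,235). Jig corners are (423,105), (705,25), (772,225) and (485,312), and the stop is at (676,97). Now for the poses.

```bash
cat > h.py <<'E'
import numpy as np,cv2
from scipy.optimize import least_squares
from workcell import status,viewer,manip
def proj(P,n='top'):
    m=viewer.camera_model(n);c=np.atleast_2d(P)@np.array(m['R']).T+m['t']
    return np.c_[m['fx']*c[:,0]/c[:,2]+m['cx'],m['fy']*c[:,1]/c[:,2]+m['cy']]
def unproj(uv,z,n='top'):
    m=viewer.camera_model(n);R=np.array(m['R']);uv=np.atleast_2d(uv)
    d=np.c_[(uv[:,0]-m['cx'])/m['fx'],(uv[:,1]-m['cy'])/m['fy'],np.ones(len(uv))]@R
    o=-R.T@m['t'];return o+d*((z-o[2])/d[:,2])[:,None]
def place(p,L):
    c,s=np.cos(p[2]),np.sin(p[2]);L=np.atleast_2d(L)
    return np.c_[p[0]+c*L[:,0]-s*L[:,1],p[1]+s*L[:,0]+c*L[:,1],L[:,2]]
def fit(L,uv,n='top',x0=None):
    L=np.array(L,float);x0=x0 if x0 is not None else [*unproj(uv,L[0,2],n).mean(0)[:2],0]
    return least_squares(lambda p:(proj(place(p,L),n)-uv).ravel(),x0)
def tojig(J,P):
    d=np.atleast_2d(P)[:,:2]-J[:2];c,s=np.cos(J[2]),np.sin(J[2])
    return np.c_[c*d[:,0]+s*d[:,1],-s*d[:,0]+c*d[:,1]]
E
python3 - <<'E'
from h import *
np.set_printoptions(precision=4,suppress=True)
cv=lambda p,f,o:np.array(p)/f+o-0.5*(1-1/f)
uj=cv([(28,105),(310,25),(377,225),(90,312)],4,[245,175])
x,y=.065,.09
J=fit([(x,y,.012),(x,-y,.012),(-x,-y,.012),(-x,y,.012)],uj);print('jig',J.x,J.fun)
ub=cv([(255,57),(313,122),(112,298),(62,235)],6,[150,255])
x,y=.018,.05
B=fit([(x,-y,.022),(-x,-y,.022),(-x,y,.022),(x,y,.022)],ub);print('bar',B.x,B.fun)
# pins tops
q=cv([(525-395,103),(608-395,78)],4,[245,175]);print('pins in jig',tojig(J.x,unproj(q,.028)))
q=cv([(655-395,80),(692-395,72),(700-395,113),(662-395,120)],4,[245,175]);print('stop top in jig',tojig(J.x,unproj(q,.030)))
S=(proj(place(J.x,[(.035,-.035,.03),(.009,-.035,.03),(.009,-.057,.03),(.035,-.057,.03)]))-[245,175])*4+[395,0];print(S)
for n,u,z in(('lens',(330,282),.026),('block',(426,228),.034),('dish',(497,281),.015)):
    w=unproj(np.array(u)/1.42,z);print(n,w,tojig(J.x,w))
E
```

```text
jig [ 0.5776 -0.0431  0.1697] [-0.5921  0.2611  0.5209 -0.5106  0.7786  0.0663 -0.6966  0.1189]
bar [0.449  0.2373 0.6244] [ 0.0637 -0.5785  0.6174  0.0863  0.5836  0.887  -1.262  -0.4349]
pins in jig [[ 0.0448  0.0309]
 [ 0.0453 -0.0205]]
stop top in jig [[ 0.0356 -0.0465]
 [ 0.034  -0.0689]
 [ 0.0088 -0.0657]
 [ 0.0112 -0.043 ]]
[[635.2592  84.845 ]
 [648.5711 125.7817]
 [684.2617 115.3214]
 [670.7904  74.4864]]
lens [[0.6343 0.0993 0.026 ]] [[0.0799 0.1308]]
block [[ 0.706  -0.0713  0.034 ]] [[ 0.1218 -0.0494]]
dish [[ 0.6047 -0.179   0.015 ]] [[ 0.0038 -0.1385]]
```

```bash
cat >> h.py <<'E'
from scipy.spatial.transform import Rotation as Ro
def rows(*T):
    """world targets (x,y,z,yaw of tool x), tool down -> [ax,ay,az,dx,dy,dz] from the measured pose"""
    o=status.get_obs();R=Ro.from_quat(o['ee_rot'])
    for x,y,z,w in T:
        D=Ro.from_euler('z',w)*Ro.from_euler('x',np.pi)
        print(np.round((R.inv()*D).as_rotvec(degrees=True),2),np.round(R.inv().apply(np.array([x,y,z])-o['position']),4))
def st():
    o=status.get_obs();x=Ro.from_quat(o['ee_rot']).as_matrix()
    print(round(o['clock'],2),np.round(o['position'],4),'yaw',np.round(np.arctan2(x[1,0],x[0,0]),4),'tilt',np.round(x[:2,2],4),'F',np.round(o['ft_force'],2),'w',np.round(o['grip_width'],3),'g',np.round(o['grasp_force'],1))
E
python3 - <<'E'
from h import *
st();rows((.5,-.15,.22,2.195-.6),(.449,.2373,.10,2.195))
E
```

```text
0.1 [ 0.1701 -0.6011  0.2446] yaw 0.2758 tilt [-0.0004  0.0012] F [0.21 0.9  0.66] w 1.001 g 0.0
[-6.000e-02 -5.000e-02 -7.558e+01] [ 0.4403 -0.3442  0.025 ]
[-5.0000e-02 -7.0000e-02 -1.0996e+02] [ 0.4967 -0.7306  0.1455]
```

play_rows:
  plan: [0,0,-75.6,0.44,-0.344,0.025,1,0,0,-75.6,0.44,-0.344,0.025,1,0,0,-75.6,0.44,-0.344,0.025,1,0,0,-75.6,0.44,-0.344,0.025,1,0,0,-75.6,0.44,-0.344,0.025,1,0,0,-75.6,0.44,-0.344,0.025,1,0,0,-75.6,0.44,-0.344,0.025,1,0,0,-75.6,0.44,-0.344,0.025,1,0,0,-110,0.497,-0.731,0.145,1,0,0,-110,0.497,-0.731,0.145,1,0,0,-110,0.497,-0.731,0.145,1,0,0,-110,0.497,-0.731,0.145,1,0,0,-110,0.497,-0.731,0.145,1,0,0,-110,0.497,-0.731,0.145,1,0,0,-110,0.497,-0.731,0.145,1,0,0,-110,0.497,-0.731,0.145,1,0,0,-110,0.497,-0.731,0.145,1]

```text
clock: 2.22
position: [0.4485, 0.2384, 0.0997]
ee_rot: [0.454, 0.891, -0.0, -0.001]
ft_force: [-0.4, -0.0, -0.4]
grip_width: 0.997
grasp_force: 0.0
```

Run:
```python
from h import *
st();rows((.449,.2373,.10,2.195),(.449,.2373,.016,2.195))
i=viewer.camera('scene')[:,:,::-1]
cv2.imwrite('pics/s1.png',cv2.resize(i[200:400,120:340],None,fx=3,fy=3,interpolation=cv2.INTER_CUBIC))
```

```text
2.23 [0.4485 0.2384 0.0997] yaw 2.1984 tilt [-0.0015  0.0004] F [-0.38 -0.04 -0.39] w 0.997 g 0.0
[-0.06 -0.07  0.19] [-0.0012 -0.0003 -0.0003]
[-0.06 -0.07  0.19] [-0.0013 -0.0002  0.0837]
```

play_rows:
  plan: [0,0,0.2,-0.001,0,0.05,1,0,0,0.2,-0.001,0,0.075,1,0,0,0.2,-0.001,0,0.083,1,0,0,0.2,-0.001,0,0.083,0.6,0,0,0.2,-0.001,0,0.083,0.3,0,0,0.2,-0.001,0,0.083,0.2,0,0,0.2,-0.001,0,0.083,0.2,0,0,0.2,-0.001,0,0.083,0.2,0,0,0.2,-0.001,0,0.083,0.2,0,0,0.2,-0.001,0,0.083,0.2]
  squeeze: 40

```text
clock: 3.52
position: [0.4508, 0.2367, 0.0184]
ee_rot: [0.457, 0.889, 0.0, 0.001]
ft_force: [-0.6, -2.4, 6.8]
grip_width: 0.411
grasp_force: 40.1
```

Run:
```python
from h import *
st()
```

```text
3.52 [0.4508 0.2367 0.0184] yaw 2.1919 tilt [0.0018 0.    ] F [-0.6  -2.43  6.8 ] w 0.411 g 40.1
```

```bash
cat >> h.py <<'E'
J=np.array([.5774,-.0421,.1697])
def jt(x,y,z): return (*place(J,[(x,y,z)])[0],J[2]+np.pi/2)
def tj():
    o=status.get_obs();print('tcp in jig',np.round(tojig(J,o['position'])*1e3,2))
E
python3 - <<'E'
from h import *
rows((.4508,.2367,.09,2.195),jt(.016,.013,.09))
E
```

```text
[ 0.09  0.06 -0.18] [-0.0001  0.0002 -0.0716]
[ 0.1   0.04 25.87] [-0.2958 -0.0391 -0.0713]
```

play_rows:
  plan: [0,0,0,0,0,-0.03,0.2,0,0,0,0,0,-0.071,0.2,0,0,6,-0.04,-0.005,-0.071,0.2,0,0,12,-0.09,-0.011,-0.071,0.2,0,0,18,-0.14,-0.018,-0.071,0.2,0,0,24,-0.19,-0.025,-0.071,0.2,0.1,0,25.9,-0.24,-0.032,-0.071,0.2,0.1,0,25.9,-0.28,-0.037,-0.071,0.2,0.1,0,25.9,-0.296,-0.039,-0.071,0.2,0.1,0,25.9,-0.296,-0.039,-0.071,0.2,0.1,0,25.9,-0.296,-0.039,-0.071,0.2]

```text
clock: 4.9
position: [0.59, -0.0249, 0.0885]
ee_rot: [0.644, 0.765, -0.001, -0.001]
ft_force: [0.0, 1.2, -2.0]
grip_width: 0.407
grasp_force: 41.1
```

Run:
```python
from h import *
st();tj();rows(jt(.016,.013,.034))
out=[]
i=viewer.camera('top')[:,:,::-1];j=viewer.camera('scene')[:,:,::-1]
c=np.zeros((480,800,3),np.uint8)
a=cv2.resize(i[155:275,235:335],None,fx=4,fy=4,interpolation=cv2.INTER_CUBIC);c[:480,:400]=a
b=cv2.resize(j[160:280,215:315],None,fx=4,fy=4,interpolation=cv2.INTER_CUBIC);c[:480,400:]=b
cv2.imwrite('pics/hold.png',c)
```

```text
4.9 [ 0.59   -0.0249  0.0885] yaw 1.7424 tilt [-0.0018  0.0001] F [ 0.02  1.16 -2.  ] w 0.407 g 41.1
tcp in jig [[15.37 14.86]]
[-0.1  -0.02  0.11] [-0.0019  0.0007  0.0545]
```

View pics/hold.png

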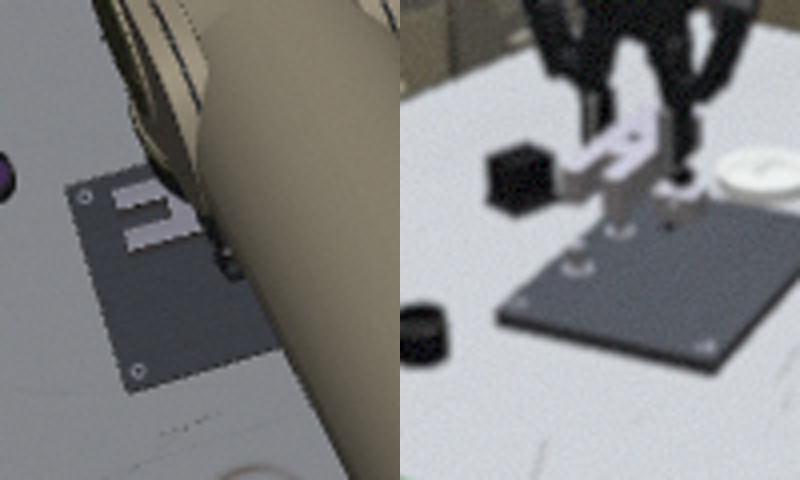

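The hold picture shows the bar gripped level above the jig. Its slot-end corners are at (112,190) and (128,252) in the left half, and the stop is at (685,190) in the right half.

Run:
```python
from h import *
q=(np.array([(112,190),(128,252)])+.5)/4+[235,155]-.5
print(tojig(J,unproj(q,.092))*1e3)
# enlarge initial scene view of stop with projected grid of face positions
i=cv2.imread('pics/scene0raw.png');f=8;o=np.array([225,190])
a=cv2.resize(i[190:250,225:325],None,fx=f,fy=f,interpolation=cv2.INTER_CUBIC)
for y in(-.060,-.050,-.045,-.040):
    L=place(J,[(.009,y,.012),(.009,y,.03),(.035,y,.03),(.035,y,.012)])
    p=((proj(L,'scene')-o+.5)*f-.5).astype(int);cv2.polylines(a,[p],True,(0,255*(y==-.045),255),1)
t=cv2.imread('pics/top0raw.png')
cv2.imwrite('pics/stop.png',a)
```

```text
[[34.00156957 66.77328694]
 [-2.46946524 68.26970319]]
```

View pics/stop.png

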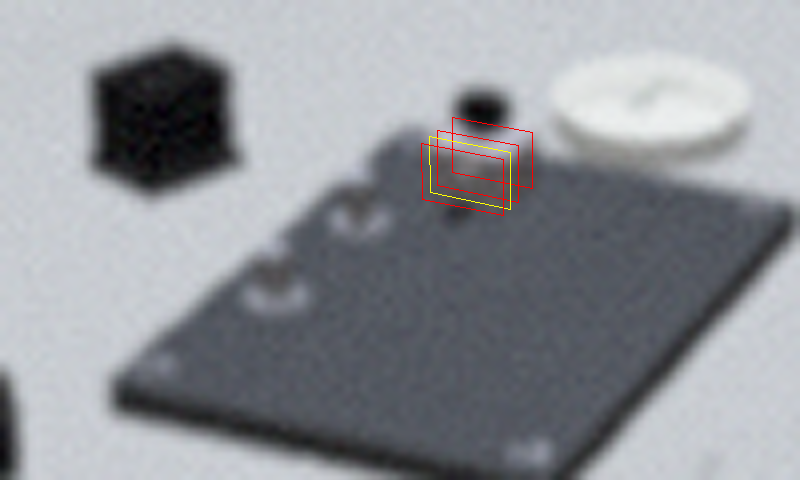

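play_rows:
  plan: [0,0,0,0,0.001,0.03,0.2,0,0,0,0,0.002,0.048,0.2,0,0,0,0,0.002,0.054,0.2,0,0,0,0,0.002,0.056,0.2,0,0,0,0,0.002,0.057,0.2,0,0,0,0,0.002,0.057,0.2]

```text
clock: 5.75
position: [0.5928, -0.0266, 0.0319]
ee_rot: [0.645, 0.764, -0.001, 0.0]
ft_force: [-0.2, 0.3, -2.1]
grip_width: 0.41
grasp_force: 41.0
```

Run:
```python
from h import *
st();tj()
```

```text
5.75 [ 0.5928 -0.0266  0.0319] yaw 1.74 tilt [-0.0007 -0.0009] F [-0.19  0.3  -2.08] w 0.41 g 41.0
tcp in jig [[17.79 12.64]]
```

play_rows:
  plan: [0,0,0,0,0,0.001,0.2,0,0,0,0,0,0.0015,0.2,0,0,0,0,0,0.0015,0.2]
  squeeze: 20

```text
clock: 6.12
position: [0.5927, -0.0266, 0.0305]
ee_rot: [0.645, 0.764, -0.001, -0.0]
ft_force: [-3.2, -0.9, 4.5]
grip_width: 0.413
grasp_force: 41.8
```

Run:
```python
from h import *
st();tj()
```

```text
6.12 [ 0.5927 -0.0266  0.0305] yaw 1.74 tilt [-0.001  -0.0011] F [-3.17 -0.89  4.49] w 0.413 g 41.8
tcp in jig [[17.71 12.64]]
```

play_rows:
  plan: [0,0,0,-0.002,0,-0.001,0.2,0,0,0,-0.004,0,-0.001,0.2,0,0,0,-0.006,0,-0.001,0.2,0,0,0,-0.007,0,-0.001,0.2,0,0,0,-0.007,0,-0.001,0.2]
  squeeze: 20

```text
clock: 6.75
position: [0.5936, -0.0336, 0.0307]
ee_rot: [0.645, 0.764, -0.001, -0.0]
ft_force: [0.6, -0.3, -2.0]
grip_width: 0.411
grasp_force: 41.1
```

Run:
```python
from h import *
st();tj()
```

```text
6.75 [ 0.5936 -0.0336  0.0307] yaw 1.74 tilt [-0.0017 -0.0007] F [ 0.57 -0.33 -2.02] w 0.411 g 41.1
tcp in jig [[17.39  5.67]]
```

play_rows:
  plan: [0,0,0,0,0,0,0.56,0,0,0,0,0,0,0.56,0,0,0,0,0,0,0.56,0,0,0,0,0,0,0.56,0,0,0,0,0.003,0,0.56,0,0,0,0,0.006,0,0.56,0,0,0,0,0.007,0,0.56,0,0,0,0,0.007,0,0.56]

```text
clock: 7.75
position: [0.6006, -0.0323, 0.0307]
ee_rot: [0.645, 0.764, -0.001, -0.0]
ft_force: [-1.1, -0.5, -0.5]
grip_width: 0.56
grasp_force: 0.2
```

Run:
```python
from h import *
st();tj()
```

```text
7.75 [ 0.6006 -0.0323  0.0307] yaw 1.7401 tilt [-0.0017 -0.0007] F [-1.09 -0.52 -0.47] w 0.56 g 0.2
tcp in jig [[24.48  5.75]]
```

play_rows:
  plan: [0,0,0,0,0.001,0,0.56,0,0,0,0,0.002,0,0.56,0,0,0,0,0.0025,0,0.56,0,0,0,0,0.0025,0,0.56]

```text
clock: 8.25
position: [0.603, -0.0318, 0.0308]
ee_rot: [0.645, 0.764, -0.001, -0.0]
ft_force: [0.2, -0.4, 0.3]
grip_width: 0.562
grasp_force: 0.2
```

play_rows:
  plan: [0,0,0,0,0.0005,0,0.56,0,0,0,0,0.001,0,0.56,0,0,0,0,0.001,0,0.56]

```text
clock: 8.62
position: [0.604, -0.0317, 0.0308]
ee_rot: [0.645, 0.764, -0.001, -0.0]
ft_force: [-0.5, -0.5, -0.7]
grip_width: 0.558
grasp_force: 0.3
```

Run:
```python
from h import *
st();tj()
```

```text
8.62 [ 0.604  -0.0317  0.0308] yaw 1.7402 tilt [-0.0015 -0.0007] F [-0.47 -0.55 -0.67] w 0.558 g 0.3
tcp in jig [[28.01  5.8 ]]
```

play_rows:
  plan: [0,0,0,0,0.0005,0,0.56,0,0,0,0,0.001,0,0.56,0,0,0,0,0.001,0,0.56]

```text
clock: 9.0
position: [0.6045, -0.0317, 0.0308]
ee_rot: [0.645, 0.764, -0.001, -0.001]
ft_force: [-4.1, -1.3, 3.5]
grip_width: 0.562
grasp_force: 2.5
```

play_rows:
  plan: [0,0,0,0,0.0005,0,0.56,0,0,0,0,0.0008,0,0.56,0,0,0,0,0.0008,0,0.56]

```text
clock: 9.38
position: [0.6046, -0.0317, 0.0307]
ee_rot: [0.645, 0.764, -0.002, -0.001]
ft_force: [-8.4, -1.7, 7.0]
grip_width: 0.56
grasp_force: 4.5
```

play_rows:
  plan: [0,0,0,0,-0.003,0,0.56,0,0,0,0,-0.006,0,0.56,0,0,0,0,-0.007,0,0.56,0,0,0,0,-0.007,-0.02,0.56,0,0,0,0,-0.007,-0.055,0.56,0,0,0,0.035,-0.007,-0.055,0,0,0,0,0.07,-0.007,-0.055,0,0,0,0,0.07,-0.007,-0.055,0,0,0,0,0.07,-0.007,-0.055,0,0,0,0,0.07,-0.007,-0.055,0]

```text
clock: 10.62
position: [0.5875, 0.0351, 0.0861]
ee_rot: [0.645, 0.764, -0.001, -0.0]
ft_force: [0.3, -0.1, 0.2]
grip_width: 0.002
grasp_force: 0.0
```

Run:
```python
from h import *
st();tj();rows(jt(.022,.077,.032))
i=viewer.camera('top')[:,:,::-1];j=viewer.camera('scene')[:,:,::-1]
c=np.zeros((480,800,3),np.uint8)
c[:,:400]=cv2.resize(i[155:275,235:335],None,fx=4,fy=4,interpolation=cv2.INTER_CUBIC)
c[:,400:]=cv2.resize(j[160:280,215:315],None,fx=4,fy=4,interpolation=cv2.INTER_CUBIC)
cv2.imwrite('pics/x.png',c)
```

```text
10.62 [0.5875 0.0351 0.0861] yaw 1.7384 tilt [-0.0012 -0.0012] F [ 0.26 -0.09  0.19] w 0.002 g 0.0
tcp in jig [[23.02 74.38]]
[-0.08  0.06 -0.12] [ 0.0027 -0.001   0.0541]
```

View pics/x.png

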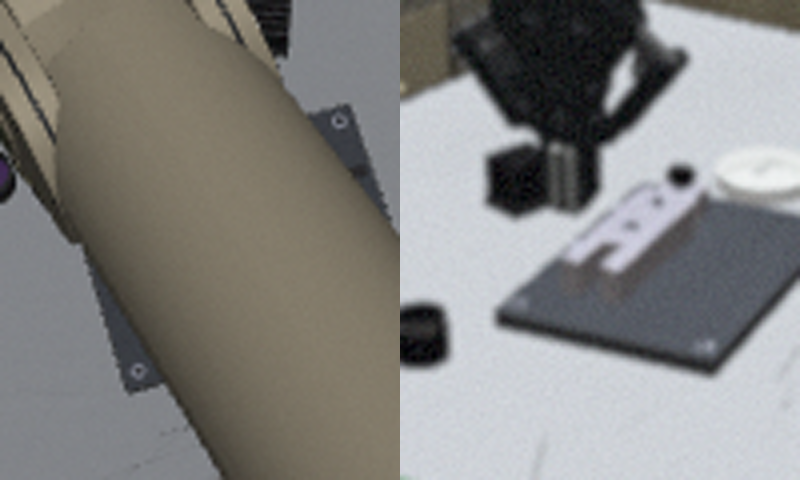

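The bar lies flat on the plate along the pins, with its slot end at about (570–610,265) in the right half. The shut gripper is above, clear of the bar. Next I'll lower it behind the slot end and push towards −y.

play_rows:
  plan: [0,0,0,0.003,-0.001,0.03,0,0,0,0,0.003,-0.001,0.05,0,0,0,0,0.003,-0.001,0.054,0,0,0,0,0.003,-0.001,0.054,0,0,0,0,0,-0.001,0.054,0,0,0,0,-0.002,-0.001,0.054,0,0,0,0,-0.004,-0.001,0.054,0,0,0,0,-0.004,-0.001,0.054,0]

```text
clock: 11.72
position: [0.5869, 0.032, 0.0319]
ee_rot: [0.645, 0.764, -0.001, -0.0]
ft_force: [1.0, 0.1, -0.0]
grip_width: -0.0
grasp_force: 0.0
```

Run:
```python
from h import *
st();tj()
```

```text
11.72 [0.5869 0.032  0.0319] yaw 1.7397 tilt [-0.0013 -0.0009] F [ 0.95  0.13 -0.  ] w -0.0 g 0.0
tcp in jig [[21.85 71.43]]
```

play_rows:
  plan: [0,0,0,-0.0012,0,0,0,0,0,0,-0.0025,0,0,0,0,0,0,-0.003,0,0,0,0,0,0,-0.003,0,0,0]

```text
clock: 12.22
position: [0.5872, 0.0296, 0.0318]
ee_rot: [0.645, 0.764, -0.001, -0.0]
ft_force: [-1.2, 2.0, 0.9]
grip_width: -0.001
grasp_force: 1.0
```

play_rows:
  plan: [0,0,0,-0.0005,0,0,0,0,0,0,-0.001,0,0,0,0,0,0,-0.001,0,0,0]

```text
clock: 12.6
position: [0.5874, 0.0283, 0.0318]
ee_rot: [0.645, 0.764, -0.001, -0.0]
ft_force: [-0.0, 1.8, 1.0]
grip_width: 0.001
grasp_force: 1.0
```

play_rows:
  plan: [0,0,0,-0.0005,0,0,0,0,0,0,-0.001,0,0,0,0,0,0,-0.001,0,0,0]

```text
clock: 12.98
position: [0.5876, 0.0274, 0.0318]
ee_rot: [0.645, 0.764, -0.001, -0.0]
ft_force: [-1.1, 2.4, 0.7]
grip_width: -0.002
grasp_force: 1.2
```

Sliding with about 2 N. I'll continue in small steps until the force climbs.

play_rows:
  plan: [0,0,0,-0.0005,0,0,0,0,0,0,-0.001,0,0,0,0,0,0,-0.001,0,0,0]

```text
clock: 13.35
position: [0.5876, 0.0273, 0.0318]
ee_rot: [0.645, 0.765, -0.0, -0.001]
ft_force: [-1.1, 4.9, 1.2]
grip_width: -0.001
grasp_force: 2.8
```

play_rows:
  plan: [0,0,0,-0.0005,0,0,0,0,0,0,-0.001,0,0,0,0,0,0,-0.001,0,0,0]

```text
clock: 13.72
position: [0.5876, 0.0271, 0.0318]
ee_rot: [0.644, 0.765, -0.0, -0.001]
ft_force: [-2.4, 7.2, 1.4]
grip_width: 0.001
grasp_force: 4.0
```

play_rows:
  plan: [0,0,0,0.003,0,0,0,0,0,0,0.008,0,0,0,0,0,0,0.009,0,-0.03,0,0,0,0,0.009,0,-0.06,0.56,0,0,0,-0.04,0,-0.06,0.56,0,0,0,-0.06,0,-0.06,0.56,0,0,0,-0.06,0,-0.06,0.56,0,0,0,-0.06,0,-0.06,0.56]

```text
clock: 14.72
position: [0.5978, -0.0323, 0.0915]
ee_rot: [0.644, 0.765, -0.001, -0.001]
ft_force: [0.0, -0.3, -1.4]
grip_width: 0.56
grasp_force: 0.0
```

Run:
```python
from h import *
st();tj();rows(jt(.022,.0058,.0315))
```

```text
14.72 [ 0.5978 -0.0323  0.0915] yaw 1.7413 tilt [-0.0021  0.0001] F [ 0.01 -0.34 -1.42] w 0.56 g 0.0
tcp in jig [[21.77  6.24]]
[-0.12 -0.02  0.05] [-0.0005  0.0004  0.06  ]
```

play_rows:
  plan: [0,0,0,0,0,0.03,0.56,0,0,0,0,0,0.052,0.56,0,0,0,0,0,0.06,0.56,0,0,0,0,0,0.06,0.56,0,0,0,0,0.003,0.06,0.56,0,0,0,0,0.005,0.06,0.56,0,0,0,0,0.006,0.06,0.56,0,0,0,0,0.006,0.06,0.56]

```text
clock: 15.72
position: [0.6041, -0.0327, 0.032]
ee_rot: [0.645, 0.764, -0.001, -0.0]
ft_force: [-0.5, 0.1, 0.1]
grip_width: 0.56
grasp_force: 0.0
```

play_rows:
  plan: [0,0,0,0,0.0005,0,0.56,0,0,0,0,0.001,0,0.56,0,0,0,0,0.001,0,0.56]

```text
clock: 16.1
position: [0.6046, -0.0327, 0.0317]
ee_rot: [0.645, 0.764, -0.001, -0.001]
ft_force: [-2.2, -1.0, 1.6]
grip_width: 0.559
grasp_force: 1.1
```

Run:
```python
from h import *
st();tj()
```

```text
16.1 [ 0.6046 -0.0327  0.0317] yaw 1.7401 tilt [-0.0023 -0.0009] F [-2.23 -0.99  1.61] w 0.559 g 1.1
tcp in jig [[28.44  4.69]]
```

play_rows:
  plan: [0,0,0,0,0.0005,0,0.56,0,0,0,0,0.001,0,0.56,0,0,0,0,0.001,0,0.56]

```text
clock: 16.48
position: [0.6047, -0.0326, 0.0315]
ee_rot: [0.645, 0.764, -0.002, -0.001]
ft_force: [-7.8, -0.3, 5.5]
grip_width: 0.556
grasp_force: 3.6
```

play_rows:
  plan: [0,0,0,0,-0.004,0,0.56,0,0,0,0,-0.008,0,0.56,0,0,0,0,-0.008,0,0.56,0,0,0,0,-0.008,-0.03,0.56,0,0,0,0,-0.008,-0.08,0.56,0,0,0,0,-0.008,-0.14,0.56,0,0,0,-0.06,-0.05,-0.16,0.56,0,0,0,-0.12,-0.09,-0.16,0.56,0,0,0,-0.18,-0.11,-0.16,0.56,0,0,0,-0.24,-0.13,-0.16,0.56,0,0,0,-0.3,-0.15,-0.16,0.56,0,0,0,-0.3,-0.15,-0.16,0.56,0,0,0,-0.3,-0.15,-0.16,0.56]

```text
clock: 18.1
position: [0.5082, -0.355, 0.1918]
ee_rot: [0.646, 0.763, -0.001, -0.0]
ft_force: [0.6, 0.7, -0.7]
grip_width: 0.556
grasp_force: 0.0
```

Run:
```python
from h import *
st()
i=viewer.camera('top')[:,:,::-1];j=viewer.camera('scene')[:,:,::-1]
c=np.zeros((500,800,3),np.uint8)
c[:,:400]=cv2.resize(i[150:275,245:345],None,fx=4,fy=4,interpolation=cv2.INTER_CUBIC)
c[:,400:]=cv2.resize(j[155:280,215:315],None,fx=4,fy=4,interpolation=cv2.INTER_CUBIC)
cv2.imwrite('pics/fin.png',c)
a=cv2.imread('pics/top0raw.png');d=cv2.absdiff(a,i).max(2)
for n,(u,v) in dict(lens=(232,199),block=(300,160),dish=(350,198)).items(): print(n,d[v-16:v+16,u-16:u+16].mean())
```

```text
18.1 [ 0.5082 -0.355   0.1918] yaw 1.737 tilt [-0.0018 -0.0006] F [ 0.55  0.66 -0.65] w 0.556 g 0.0
lens 1.98828125
block 2.4599609375
dish 1.7255859375
```

View pics/fin.png

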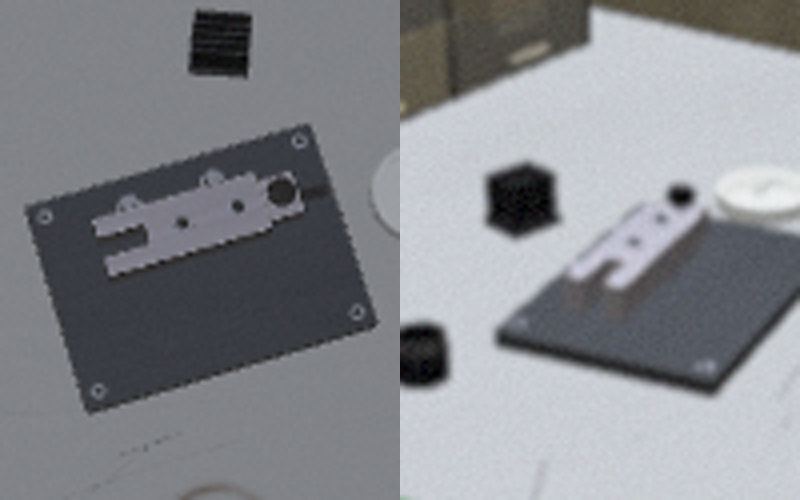

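The bar lies flat with its long side on both pins (127,205) and (212,180). Its plain end meets the stop at (265,210). The lens tube, beam block and dish haven't moved.

```bash
python3 -c "
from workcell import manip;print(manip.hand_in())"
```

```text
the job is handed in; nothing more can be done
None
```

The aluminium bar is handed in flat on the jig plate, pushed against both pins and the end stop. The push forces stayed below about 9 N and the bar is released. The last pictures show the lens tube, beam block and dish unmoved. The spring pin itself was not visible, so I judged the end contact from the force rising to 7 N as the bar stopped.

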